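Nest the drained breakfast bowls

ROBOT

A 7-joint arm with a two-finger parallel gripper is mounted at the origin on the work surface. World frame = base frame: x ahead of the robot, y to its left, z up, the work surface at z = 0. Lengths are in m, angles in rad, forces in N, time in s.
With the tool pointing down it reaches from about 0.425 to 0.925 m from the base axis. Payload 6.8 kg.
Tool frame: the origin (TCP) lies midway between the tips of the shut fingers; the grasp point (between the pads) lies bot.grip_point_offset behind it (bot.grip_point_offset is the distance from the TCP to the grasp point, in m); z points along the fingers, y is the line along which they close (so a half turn about z gives the same grasp; the last joint's range is limited). The gripper opens to 85 mm and grips with 20 to 120 N. Pads are 22 mm wide; open, the fingers measure 114 mm over their backs; the gripper's body (76 mm by 85 mm) begins 54 mm behind the grasp point. The pads swing forward as they close: fully open they stand 13 mm farther back than shut.
Start: joints at [-1.25, 0.477, 0.022, 1.555, -0.011, 1.109, -0.083], TCP at [0.281, 0.614, 0.231] pointing down, gripper open.
Joint ranges: [-2.96, 2.96], [-0.34, 2.1], [-1.41, 1.46], [0.24, 2.44], [-1.37, 4.51], [0.17, 1.92], [-2.96, 2.96]. Speed limits (rad/s): [2.39, 2.39, 3.14, 3.14, 3.14, 3.14, 3.14].

INTERFACE

Orientations are given as a unit quaternion [w, x, y, z].
In Python, from cell import get_state, imaging, bot gives the robot as it stands. The module is installed in compiled form; this text tells all that it offers.
- The arm moves only by the shell command python3 -m handwheel 'ROWS' [OPENING] [FORCE]. ROWS is JSON, a list that holds one entry, the list of rows, each a list of 4 numbers: the shift along the tool's x, y, z in m, then the turn about the tool's z in units of 5 degrees (1.0 is 5 degrees). In form: [[[tx, ty, tz, roll], ...]]. A call has 1 to 8 rows; each row is the pose to reach, as a shift and turn from the pose commanded when the call began, along the tool's axes at that moment; what a row does not reach only later rows make up. A row lasts 1/10 s, in which the tool goes at most 50 mm and 8.59 degrees, less where a joint would pass 70% of its speed; a pose out of reach is approached as far as the arm can. A call with a gripper value outside its range is refused whole. OPENING is the opening, from -1 (shut) to 1 (fully open), so that 0 is half open, set as the call begins (- or left out, the last holds). The fingers move at their own pace and stop on an object; FORCE is the grip in N (left out, the last holds). Time passes only in rows, so rows that repeat a pose let the fingers close. It gives the time, the measured TCP pose, the force, the opening and the grip force at its end, in the units of the state.
- get_state(): the state, without advancing time (a new reading comes with each control period).
- imaging.capture(name): name is "side" or "top" or "wrist"; returns (picture, depth): 420x560x3 uint8, red, green, blue; 420x560 float32, m along the optical axis (not along the pixel's ray), 0 where there is no reading.
- imaging.camera_params(name): a dict with "vfov" (degrees; the focal length in pixels is half the picture's height over the tangent of half this angle, whatever the lens; pixels are square), "cx", "cy" (the principal point, pixels), "dist_coeffs" ([k1, k2, p1, p2, k3] as OpenCV has them; the pictures are not rectified), "world_to_cam" (4x4, takes a point from world to camera coordinates). Camera axes: x right, y down, z forward; pixel columns grow to the right and rows downward; lengths in m; the calibration is good to about 2 mm. A picture is of the moment at which its call begins: read the wrist's pose just before it. camera_params takes no time and is no camera call; for the wrist camera it gives the pose at the moment of the call.
- bot.sign_off(): hands the job in; it is judged then, once.
The state is a dict: "t": time; "qpos": joint angles; "qd": joint speeds; "joint_efforts": joint torques, N m; "eef_pos": TCP position; "tcp_rot": TCP orientation; "ft_force": force on the tool from outside, world axes, zero at the start; "torque": the same for the moment, N m; "grip_width": opening from 0.0 (shut) to 1.0 (fully open); "grip_force": force on a finger pad.
Only numpy, scipy, OpenCV 4.12 (cv2) and the standard library are available. Lean on these libraries where they do the work, as an engineer would, in place of code of your own. Each camera call takes 0.05 s, during which the arm holds its last target. There are 200 camera calls.

TASK

Put the breakfast bowls away: take the jam-jar lid off the upturned bowl standing on the worktop and lay it on the round wooden board, then take the two bowls out of the draining rack and stack them over that upturned bowl where it stands, upside down like it, each one centred and sitting level all the way down on the one below. Set the china down gently, and leave the saucer in the rack and everything else where it is.

Things in the scene. Friction and masses are not known exactly. Their poses are not given: they have to be found in the camera images.
- base_bowl: Conical white ceramic bowl, thin black rim, upside down on the worktop: 124 mm across the rim, 60 mm high, wall 4 mm, 240 g. The three bowls are alike. Origin: centre of the rim circle; z points out through the foot, up here. Outside: 76 mm diameter at z = 44 mm, straight cone to 124 mm at z = 0. Nested, a bowl's inside floor rests on the lower foot, 17 mm higher, with 4 mm sideways play.
- base_foot (a point): Centre of the top face of base_bowl's foot ring (z = 60 mm of the bowl). Every bowl has this foot: a plain stiff cylinder 56 mm in outside diameter and 12 mm high (z = 48 to 60 mm), which can be gripped across; at its root a shoulder slopes out from 60 mm diameter at z = 48 mm to 76 mm at z = 44 mm.
- bowl_a: One of the two bowls in the draining rack, shape, origin and axes as base_bowl. It leans upside down in one of the rack's three places: its z axis (out of the foot) is 35 degrees from vertical, towards the rack's front; its rim plane lies on two sloping rails, the low edge behind two prongs. It comes out freely along its own z axis.
- bowl_b: The other bowl in the draining rack, exactly like bowl_a, leaning in the same way in another place.
- lid: Brass-coloured metal screw lid of a jam jar, a flat disc 62 mm in diameter, 13 mm thick, 30 g, lying flat on the foot ring of base_bowl. Origin: centre of its underside; z up.
- board: Small round wooden board lying on the worktop, fixed, 140 mm in diameter, 12 mm thick. Origin: centre of its underside; z up.
- rack: Steel wire draining rack on a grey drip tray, fixed, 200 mm deep, 430 mm wide, 110 mm high. Origin: centre of its underside; front is its -x, y runs along the row. Three places at y = -135, 0, 135 mm, each with two 22 mm wire prongs 60 mm apart at the front; rim centres of the bowls and the saucer 68 mm above the worktop, the bowls' foot tops about 117 mm.
- saucer: Shallow white saucer with a thin black rim, 124 mm across and only 19 mm deep, leaning upside down in the third place of the rack at the same slope. Origin: centre of its rim circle; z out of its underside. Stays where it is.
- jam_jar: Open six-sided glass jam jar, 74 mm across, 80 mm high, a spoon handle sticking out to 148 mm. Origin: centre of its underside. Stays where it is.
- berry_bowl: Rounded white bowl with berries, 116 mm across, 50 mm high. Origin: centre of its underside. Stays where it is.
- mug: White mug, 80 mm across, 90 mm high, handle to one side. Origin: centre of its underside. Stays where it is.
- dip_dish: Small white dish of peanut butter, 82 mm across, 30 mm high. Origin: centre of its underside. Stays where it is.
- butter_knife: Butter knife lying flat, 210 mm long, 11 mm thick, wooden handle. Origin: near its middle, at the underside; x towards the blade. Stays where it is.
There are look-alikes about, which are no part of the job. What is shaped like the bowl_b but turquoise is not meant.

How it is judged:
On the way, in this order (a step that is already met when the one before it is completed fails the run):
1. the jar lid lies flat on the wooden board, let go, and is off the bowl (horizontal distance between lid and board below 0.05 m and z of lid in the frame of board between 0.009 and 0.016 m and angle between lid's own z axis and vertical below 0.08 rad and linear speed of lid below 0.02 m/s and contact force between lid and the fingers below 0.1 N), for 0.2 s.
2. one of the rack's bowls is nested level and centred over the upturned bowl and let go (((horizontal distance between bowl_a and base_bowl below 0.006 m and z of bowl_a in the frame of base_bowl between 0.013 and 0.021 m and angle between bowl_a's own z axis and vertical below 0.06 rad and linear speed of bowl_a below 0.02 m/s and contact force between bowl_a and the fingers below 0.1 N) or (horizontal distance between bowl_b and base_bowl below 0.006 m and z of bowl_b in the frame of base_bowl between 0.013 and 0.021 m and angle between bowl_b's own z axis and vertical below 0.06 rad and linear speed of bowl_b below 0.02 m/s and contact force between bowl_b and the fingers below 0.1 N))), for 0.2 s.
At the end, for the whole second after the job is handed in: Lid flat on the board, centre within 50 mm of its centre; the bowls form one upside-down stack on the worktop, in either order, each rack bowl centred within 6 mm over the one below, 17 mm (give or take 4) above it, level within 3.4 degrees; all at rest and released (all of step 1 and angle between base_bowl's own z axis and vertical below 0.05 rad and height (world z) of base_bowl below 0.005 m and ((horizontal distance between bowl_a and base_bowl below 0.006 m and z of bowl_a in the frame of base_bowl between 0.013 and 0.021 m and angle between each of bowl_a, bowl_b's own z axis and vertical below 0.06 rad and horizontal distance between bowl_b and bowl_a below 0.006 m and z of bowl_b in the frame of bowl_a between 0.013 and 0.021 m) or (horizontal distance between bowl_b and base_bowl below 0.006 m and z of bowl_b in the frame of base_bowl between 0.013 and 0.021 m and angle between each of bowl_b, bowl_a's own z axis and vertical below 0.06 rad and horizontal distance between bowl_a and bowl_b below 0.006 m and z of bowl_a in the frame of bowl_b between 0.013 and 0.021 m)) and linear speed of each of bowl_a, bowl_b, base_bowl below 0.02 m/s and contact force between each of bowl_a, bowl_b and the fingers below 0.1 N); the robot touches nothing.
It fails at once if the upturned bowl is shoved more than 30 mm from where it stood (distance of base_bowl from where it was at the start of the episode above 0.03 m).
It fails at once if the saucer, jam jar, berry bowl, mug, dish or knife is moved more than 25 mm (distance of any of saucer, jam_jar, berry_bowl, mug, dip_dish, butter_knife from where it was at the start of the episode above 0.025 m).
It fails at once if a bowl is dropped: it moves faster than 0.5 m/s with nothing gripping it (a fall of more than about 13 mm) ((contact force between bowl_a and the fingers below 0.1 N and linear speed of bowl_a above 0.5 m/s) or (contact force between bowl_b and the fingers below 0.1 N and linear speed of bowl_b above 0.5 m/s)).
It also fails if it takes over 70 s, if anything falls off the work surface, if the arm or the gripper's body presses on something with over 40 N, if the wrist force passes 120 N, or if a joint passes its speed limit or range.

## Working session

There is one attempt and no reset: what is moved stays moved. The work goes in short steps, Python scripts to look and compute and a shell command to move; the robot and the scene stay as the last step left them, time stands still between calls to the robot, and variables do not carry over. Pictures are saved under pics/ and viewed, at most 10 in all, crops included, and the job is handed in when it is done.

```bash
mkdir -p pics; cat > h.py <<'E'
import numpy as np, cv2
from cell import get_state, imaging, bot
def K(p,h=420):
    f=h/2/np.tan(np.radians(p['vfov']/2)); return np.array([[f,0,p['cx']],[0,f,p['cy']],[0,0,1]])
def cast(uv,p,z):
    "pixels -> world points on plane(s) z"
    n=cv2.undistortPoints(np.float64(uv).reshape(-1,1,2),K(p),np.array(p['dist_coeffs'])).reshape(-1,2)
    T=np.linalg.inv(p['world_to_cam']); d=np.c_[n,np.ones(len(n))]@T[:3,:3].T; o=T[:3,3]
    return o+d*((z-o[2])/d[:,2])[:,None]
def cloud(depth,p):
    v,u=np.mgrid[:420,:560]; n=cv2.undistortPoints(np.stack([u,v],-1).reshape(-1,1,2).astype(float),K(p),np.array(p['dist_coeffs'])).reshape(420,560,2)
    c=np.dstack([n,np.ones((420,560))])*depth[...,None]; T=np.linalg.inv(p['world_to_cam'])
    return c@T[:3,:3].T+T[:3,3]
def cap(name,save):
    p=imaging.camera_params(name); im,d=imaging.capture(name)
    np.savez(f'pics/{save}.npz',im=im,d=d,**{k:np.array(v) for k,v in p.items()}); cv2.imwrite(f'pics/{save}.png',im[...,::-1]); return im,d,p
def load(s):
    z=np.load(f'pics/{s}.npz'); return z['im'],z['d'],{k:z[k] for k in ('vfov','cx','cy','dist_coeffs','world_to_cam')}
E
python3 - <<'E'
from h import *
for n in ('top','side'):
    im,d,p=cap(n,n+'0'); print(n,np.linalg.inv(p['world_to_cam'])[:3].round(3).tolist(),p['vfov'],(d==0).mean())
s=get_state(); print(s['eef_pos'],s['tcp_rot'],s['t'],bot.grip_point_offset)
E
```

```text
top [[-0.018, -0.995, 0.097, 0.392], [-1.0, 0.018, -0.008, -0.015], [0.006, -0.097, -0.995, 1.556]] 48.096694595387106 0.0036947278911564625
side [[0.793, -0.455, 0.406, 0.011], [-0.61, -0.598, 0.52, -0.68], [0.006, -0.659, -0.752, 1.067]] 48.143848018678526 0.0040391156462585035
[0.28044487 0.6133992  0.23040632] [-1.08963631e-04  2.12760469e-01  9.77104033e-01 -8.24696089e-04] 0.1 0.0187
```

View pics/top0.png

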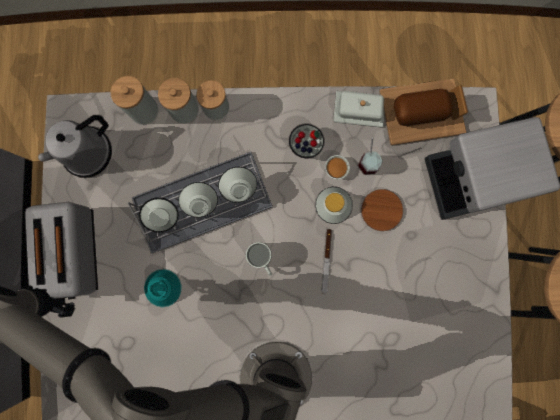

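View pics/side0.png

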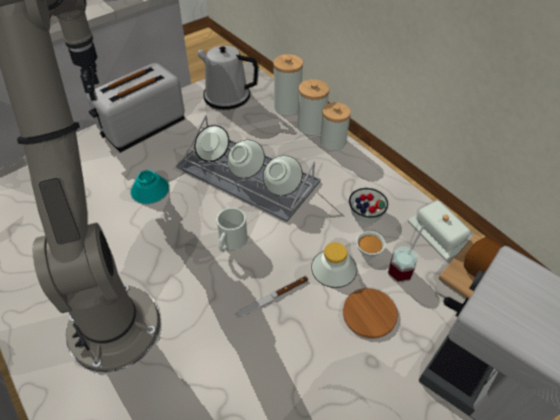

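The top view shows the rack at (200,200) with three white items at (158,215), (197,200) and (238,185). The base bowl with its lid is at (334,205) and the board is at (381,210).

Candidates for a rack bowl:
- Rack left (158,215): flatter, probably the saucer.
- Rack middle (197,200).
- Rack right (238,185).
- Turquoise bowl (163,288): not meant.
- Berry bowl (307,141) and dip dish (337,168): not meant.

I choose the middle and right ones, and will check them in a close crop and by depth.

```bash
python3 - <<'E'
from h import *
im,d,p=load('side0'); cv2.imwrite('pics/crop1.png',cv2.resize(im[110:290,170:420],None,fx=3,fy=3,interpolation=cv2.INTER_CUBIC)[...,::-1])
imt,dt,pt=load('top0'); P=cloud(dt,pt)
hsv=cv2.cvtColor(imt,cv2.COLOR_RGB2HSV)
def blob(lo,hi,box,z):
    x0,y0,x1,y1=box; m=cv2.inRange(hsv,lo,hi); k=np.zeros_like(m); k[y0:y1,x0:x1]=m[y0:y1,x0:x1]
    c=max(cv2.findContours(k,cv2.RETR_EXTERNAL,cv2.CHAIN_APPROX_NONE)[0],key=cv2.contourArea)
    e=cv2.fitEllipse(c); print(e,cast([e[0]],pt,z).round(4)); return k>0
blob((10,120,100),(35,255,255),(320,190,348,218),.073)
blob((3,90,50),(25,255,255),(355,185,408,235),.012)
for n,(u,v) in dict(lid=(334,203),board=(381,210),A=(158,215),B=(197,200),C=(238,185),work=(300,250)).items(): print(n,P[v-1:v+2,u-1:u+2].reshape(-1,3).mean(0).round(3))
# white points in rack : height stats
for n,(u,v) in dict(A=(158,213),B=(197,199),C=(238,184)).items():
    q=P[v-22:v+23,u-22:u+23].reshape(-1,3); print(n,np.percentile(q[:,2],[50,90,97,99.5]).round(3), q[q[:,2]>np.percentile(q[:,2],97)].mean(0).round(3))
E
```

```text
((334.3019104003906, 201.951171875), (17.897567749023438, 18.06785774230957), 175.05551147460938) [[ 0.56   -0.1963  0.073 ]]
((381.7651672363281, 209.6616668701172), (40.50773620605469, 41.284725189208984), 139.73995971679688) [[ 0.5384 -0.3615  0.012 ]]
lid [ 0.538 -0.175  0.239]
board [ 0.537 -0.359  0.011]
A [0.527 0.362 0.089]
B [0.567 0.231 0.13 ]
C [0.611 0.105 0.128]
work [ 0.411 -0.087  0.001]
A [0.057 0.097 0.102 0.111] [0.536 0.31  0.343]
B [0.083 0.118 0.126 0.133] [0.556 0.22  0.223]
C [0.081 0.118 0.125 0.135] [0.589 0.094 0.293]
```

View pics/crop1.png

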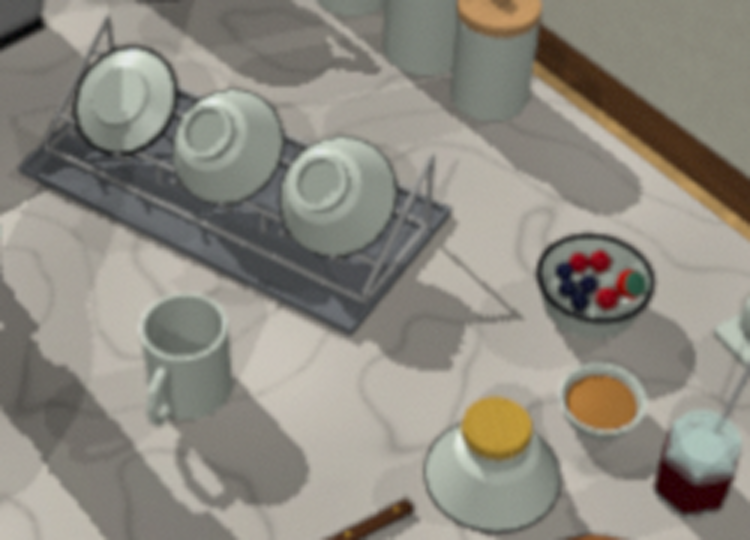

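The crop confirms it. The left rack item at crop (125,98) is the flat saucer. The middle one (228,145) and right one (338,195) are bowls with foot rings. The brass lid sits on the base bowl at (497,428). I'll start moving.

```bash
python3 -m handwheel '[[[-0.04,-0.04,0,-1],[-0.08,-0.07,0,-2],[-0.11,-0.11,0,-3],[-0.14,-0.15,0,-4],[-0.18,-0.18,0,-4.9],[-0.21,-0.22,0,-4.9],[-0.24,-0.26,0,-4.9],[-0.25,-0.27,0,-4.9]]]' 1 25
```

```text
t: 0.9
eef_pos: [0.3964, 0.2588, 0.2309]
tcp_rot: [-0.0, 0.004, 1.0, -0.001]
ft_force: [0.0, 1.0, -0.4]
grip_width: 0.999
grip_force: 0.0
```

```bash
python3 -m handwheel '[[[-0.016,-0.045,0,0],[-0.033,-0.09,0,0],[-0.049,-0.135,0,0],[-0.065,-0.18,0,0],[-0.081,-0.225,0,0],[-0.098,-0.27,0,0],[-0.115,-0.315,0,0],[-0.13,-0.36,0,0]]]' && python3 -m handwheel '[[[0,-0.045,0,0],[0,-0.09,0,0],[0,-0.095,0,0],[0,-0.095,0,0]]]' && python3 - <<'E'
from h import *
im,d,p=cap('wrist','w1'); s=get_state(); print(s['eef_pos'],s['t'],np.linalg.inv(p['world_to_cam'])[:3].round(3).tolist())
E
```

```text
t: 1.7
eef_pos: [0.5256, -0.0976, 0.2312]
tcp_rot: [0.0, 0.0, 1.0, 0.0]
ft_force: [0.6, 0.4, -0.1]
grip_width: 1.004
grip_force: 0.0
t: 2.1
eef_pos: [0.5245, -0.1923, 0.2309]
tcp_rot: [-0.0, 0.002, 1.0, -0.0]
ft_force: [-0.5, 0.4, -0.2]
grip_width: 0.999
grip_force: 0.0
[ 0.52495042 -0.1903022   0.23087433] 2.15 [[0.005, 0.946, 0.323, 0.441], [1.0, -0.004, -0.002, -0.192], [-0.0, 0.323, -0.946, 0.374]]
```

View pics/w1.png

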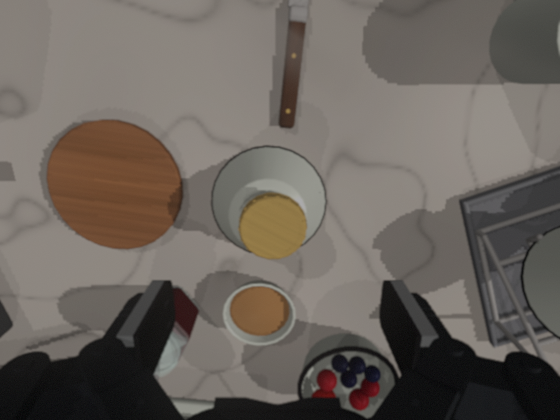

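The wrist view shows the lid at (273,226) on the base bowl, whose rim is centred near (269,198). The board is at (114,184), with the dip dish and berry bowl below and the rack at the right.

```bash
cat >> h.py <<'E'
def ell(mask,box):
    x0,y0,x1,y1=box; k=np.zeros_like(mask); k[y0:y1,x0:x1]=mask[y0:y1,x0:x1]
    k=cv2.morphologyEx(k,cv2.MORPH_OPEN,np.ones((3,3),np.uint8))
    c=max(cv2.findContours(k,cv2.RETR_EXTERNAL,cv2.CHAIN_APPROX_NONE)[0],key=cv2.contourArea); return c.reshape(-1,2)
def circ(P):
    A=np.c_[2*P[:,:2],np.ones(len(P))]; s=np.linalg.lstsq(A,(P[:,:2]**2).sum(1),rcond=None)[0]
    return s[:2],np.sqrt(s[2]+s[:2]@s[:2])
E
python3 - <<'E'
from h import *
im,d,p=load('w1'); hsv=cv2.cvtColor(im,cv2.COLOR_RGB2HSV); print(hsv[226,273],hsv[184,114],hsv[205,220],hsv[180,260],hsv[150,400])
lid=ell(cv2.inRange(hsv,(17,110,60),(32,255,255)),(200,140,340,280))
e=cv2.fitEllipse(lid); print(e); print('lid',[x for x in circ(cast(lid,p,.073))],cast([e[0]],p,.0665))
b=ell(cv2.inRange(hsv,(3,100,40),(17,255,255)),(30,100,200,270)); print('board',circ(cast(b,p,.012)))
# base bowl: dark rim pixels near the circle
g=cv2.cvtColor(im,cv2.COLOR_RGB2GRAY); P0=cast(np.stack(np.meshgrid(range(560),range(420)),-1).reshape(-1,2),p,0.001)
c=np.array([.56,-.196])
bh=cv2.morphologyEx(g,cv2.MORPH_BLACKHAT,np.ones((9,9),np.uint8)).reshape(-1)
for _ in range(3):
    r=np.hypot(*(P0[:,:2]-c).T); m=(abs(r-.062)<.008)&(bh>25); c,R=circ(P0[m]); print('base',c,R,m.sum())
E
```

```text
[ 20 133 146] [ 12 141 116] [ 30  15 105] [ 34  14 146] [ 15  22 141]
((272.1798400878906, 225.8301239013672), (64.239013671875, 65.82443237304688), 95.4373779296875)
lid [array([ 0.56071577, -0.1968664 ]), np.float64(0.030100284187991832)] [[ 0.56235372 -0.19696002  0.0665    ]]
board (array([ 0.54035254, -0.36086372]), np.float64(0.06867803051675134))
base [ 0.56138749 -0.20151716] 0.061452393214655815 583
base [ 0.56138749 -0.20151716] 0.061452393214655815 583
base [ 0.56138749 -0.20151716] 0.061452393214655815 583
```

```bash
python3 -m handwheel '[[[-0.036,-0.006,0.04,0],[-0.036,-0.006,0.085,0],[-0.036,-0.006,0.13,0],[-0.036,-0.006,0.155,0],[-0.036,-0.006,0.17,0],[-0.036,-0.006,0.178,0],[-0.036,-0.006,0.178,0]]]' && python3 -m handwheel '[[[0,0,0,0],[0,0,0,0],[0,0,0,0],[0,0,0,0],[0,0,0,0],[0,0,0,0]]]' -1 25
```

```text
t: 2.85
eef_pos: [0.5614, -0.1958, 0.0532]
tcp_rot: [-0.0, 0.0, 1.0, 0.0]
ft_force: [0.2, -1.0, -0.5]
grip_width: 0.998
grip_force: 0.0
t: 3.45
eef_pos: [0.5624, -0.197, 0.055]
tcp_rot: [0.001, 0.001, 1.0, -0.0]
ft_force: [-1.9, 0.5, 6.7]
grip_width: 0.713
grip_force: 26.5
```

```bash
python3 -m handwheel '[[[0,0,-0.02,0],[0,0,-0.05,0],[0.01,-0.045,-0.05,0],[0.021,-0.09,-0.05,0],[0.021,-0.135,-0.05,0],[0.021,-0.164,-0.05,0],[0.021,-0.164,-0.05,0]]]' && python3 -m handwheel '[[[0,0,0.04,0],[0,0,0.07,0],[0,0,0.085,0],[0,0,0.09,0],[0,0,0.094,0],[0,0,0.094,0]]]'
```

```text
t: 4.15
eef_pos: [0.5383, -0.3673, 0.1045]
tcp_rot: [0.001, 0.004, 1.0, -0.002]
ft_force: [-0.6, 0.0, -0.0]
grip_width: 0.711
grip_force: 27.8
t: 4.75
eef_pos: [0.5407, -0.361, 0.0102]
tcp_rot: [0.001, 0.0, 1.0, -0.0]
ft_force: [0.4, -0.8, -0.5]
grip_width: 0.714
grip_force: 27.7
```

```bash
python3 -m handwheel '[[[0,0,0.002,0],[0,0,0.004,0],[0,0,0.004,0]]]'
```

```text
t: 5.05
eef_pos: [0.5408, -0.3613, 0.0071]
tcp_rot: [0.001, 0.001, 1.0, -0.0]
ft_force: [-2.0, 1.1, 8.1]
grip_width: 0.712
grip_force: 28.4
```

```bash
python3 -m handwheel '[[[0,0,-0.001,0],[0,0,-0.001,0],[0,0,-0.001,0],[0,0,-0.02,0],[0,0,-0.06,0],[0,0,-0.11,0],[0,0,-0.16,0],[0,0,-0.21,0]]]' 1 && python3 -m handwheel '[[[0.003,0.045,-0.08,0],[0.006,0.09,-0.08,0],[0.009,0.135,-0.08,0],[0.012,0.18,-0.08,0],[0.015,0.225,-0.08,0],[0.02,0.27,-0.08,0],[0.02,0.31,-0.08,0],[0.02,0.35,-0.08,0]]]' && python3 -m handwheel '[[[0,0.04,0,0],[0,0.08,0,0],[0,0.12,0,0],[0,0.15,0,0],[0,0.16,0,0],[0,0.16,0,0]]]' && python3 - <<'E'
from h import *
im,d,p=cap('wrist','w2'); s=get_state(); print(s['eef_pos'],s['t'])
E
```

```text
t: 5.85
eef_pos: [0.5396, -0.3606, 0.2171]
tcp_rot: [-0.0, 0.001, 1.0, 0.0]
ft_force: [0.8, -0.0, -0.3]
grip_width: 1.001
grip_force: 0.0
t: 6.65
eef_pos: [0.5198, -0.0084, 0.2954]
tcp_rot: [0.0, 0.0, 1.0, 0.0]
ft_force: [-0.2, 0.1, -0.0]
grip_width: 0.997
grip_force: 0.0
t: 7.25
eef_pos: [0.5203, 0.1505, 0.295]
tcp_rot: [-0.0, -0.001, 1.0, -0.0]
ft_force: [0.2, -0.4, -0.0]
grip_width: 0.997
grip_force: 0.0
[0.52056004 0.14854371 0.2950611 ] 7.3
```

View pics/w2.png

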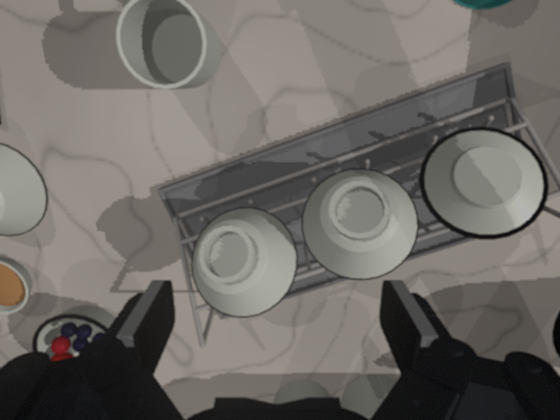

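The wrist view shows the foot rings at (360,211) on the middle bowl and (232,252) on the right bowl. The saucer is at (487,178). The tray's front edge runs from (160,188) to (510,63).

```bash
python3 - <<'E'
from h import *
im,d,p=load('w2')
e=cast([[160,188],[510,63]],p,.01); v=e[1]-e[0]; th=np.arctan2(-v[0],v[1]); print('yaw',np.degrees(th),e[:,:2].round(3))
xr=np.array([np.cos(th),np.sin(th),0]); a=np.radians(35); n=-np.sin(a)*xr+np.cos(a)*np.array([0,0,1])
T=np.linalg.inv(p['world_to_cam']); o=T[:3,3]
uv=np.stack(np.meshgrid(range(560),range(420)),-1).reshape(-1,2); D=cast(uv,p,0.)-o
g=cv2.cvtColor(im,cv2.COLOR_RGB2GRAY); ed=cv2.Canny(cv2.GaussianBlur(g,(3,3),0),15,35).reshape(-1)>0
out=cv2.cvtColor(g,cv2.COLOR_GRAY2BGR)
yr=np.array([-xr[1],xr[0],0]); ex=np.cross(yr,n)
C=cloud(d,p)
for name,c0 in (('mid',(360,211)),('right',(232,252))):
    for what,h,r0,col in (('foot',.117,.028,(0,0,255)),('rim',.068,.062,(0,255,0))):
        c=cast([c0],p,.117)[0]; 
        if what=='rim': c=c-.06*n+0; c[2]=h
        for i in range(6):
            Q=o+D*(((c-o)@n)/(D@n))[:,None]-c; x=np.c_[Q@ex,Q@yr]
            m=ed&(abs(np.hypot(*x.T)-r0)<(.004 if i<2 else .0025)); cc,R=circ(x[m]); c=c+cc[0]*ex+cc[1]*yr
            c=o+(c-o)*(h-o[2])/(c-o)[2]
        print(name,what,c.round(4),R.round(4),m.sum(),cc.round(4), 'rimcentre from foot' if what=='foot' else '',(c-.06*n).round(4))
        for q in uv[m]: out[q[1],q[0]]=col
    print(name,'depth near foot',C[c0[1]-3:c0[1]+4,c0[0]-3:c0[0]+4].reshape(-1,3).mean(0).round(4))
cv2.imwrite('pics/ov.png',cv2.resize(out[140:340,170:440],None,fx=2.9,fy=2.9))
E
```

```text
yaw 19.759245385896946 [[0.556 0.007]
 [0.413 0.407]]
mid foot [0.547  0.2272 0.117 ] 0.0282 301 [0. 0.] rimcentre from foot [0.5794 0.2388 0.0679]
mid rim [0.5779 0.239  0.068 ] 0.0618 679 [-0.  0.]  [0.6103 0.2506 0.0189]
mid depth near foot [0.5518 0.2307 0.1076]
right foot [0.5943 0.1047 0.117 ] 0.0281 193 [ 0.0002 -0.0001] rimcentre from foot [0.6267 0.1163 0.0679]
right rim [0.6246 0.114  0.068 ] 0.0621 410 [-0.0002 -0.0005]  [0.657  0.1257 0.0189]
right depth near foot [0.5963 0.1052 0.1062]
```

View pics/ov.png

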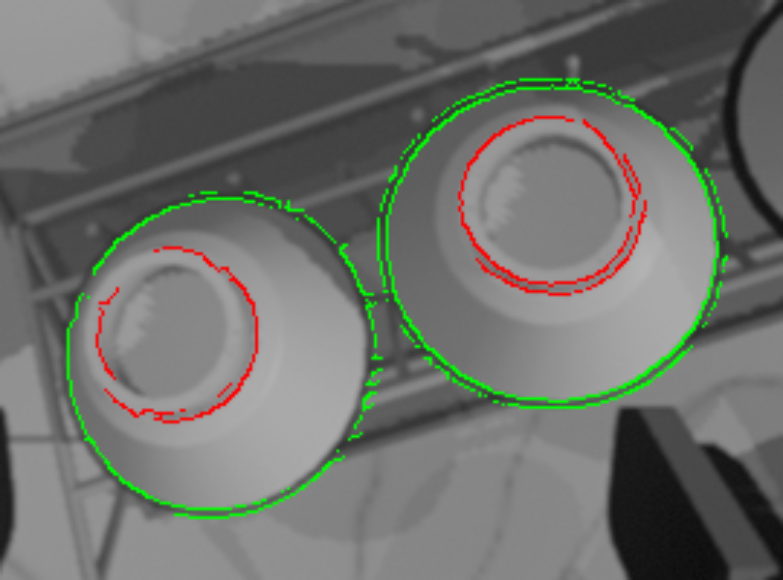

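The overlay fits both foot rings and rims well. I'll grip the right bowl first.

```bash
python3 -m handwheel '[[[-0.035,-0.023,0.02,-1.5],[-0.071,-0.046,0.05,-3],[-0.071,-0.046,0.09,-4],[-0.071,-0.046,0.13,-4],[-0.071,-0.046,0.16,-4],[-0.071,-0.046,0.18,-4],[-0.071,-0.046,0.189,-4],[-0.071,-0.046,0.189,-4]]]' && python3 - <<'E'
from h import *
s=get_state(); print(s['eef_pos'],s['ft_force'],s['tcp_rot'])
im,d,p=cap('side','s2'); cv2.imwrite('pics/s2c.png',cv2.resize(im[100:240,170:350],None,fx=4,fy=4,interpolation=cv2.INTER_CUBIC)[...,::-1])
E
```

```text
t: 8.1
eef_pos: [0.591, 0.1011, 0.1055]
tcp_rot: [-0.001, -0.172, 0.985, -0.001]
ft_force: [-0.6, -0.1, 0.3]
grip_width: 1.001
grip_force: 0.0
[0.59102239 0.10108083 0.10546718] [-0.57359579 -0.05829967  0.27562212] [-1.04132764e-03 -1.71963229e-01  9.85102668e-01 -5.44848103e-04]
```

View pics/s2c.png

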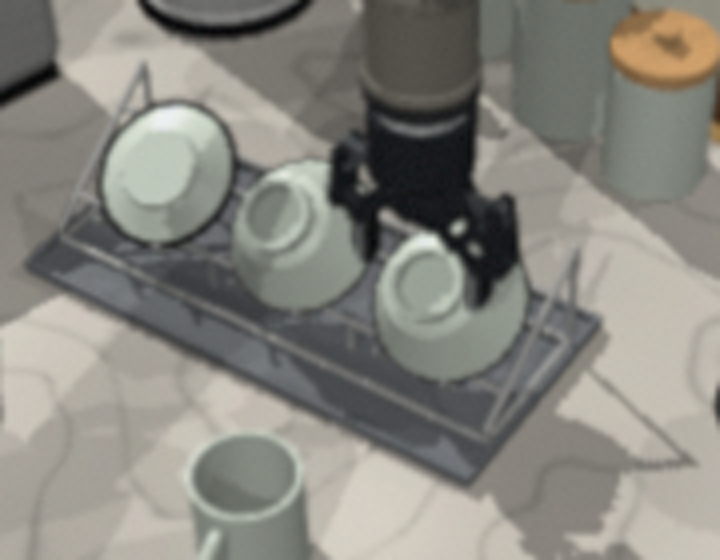

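The side crop shows the open fingers straddling the right bowl's foot (foot at (428,285), near finger at (490,255)). I'll close the grip.

```bash
python3 -m handwheel '[[[0,0,0,0],[0,0,0,0],[0,0,0,0],[0,0,0,0],[0,0,0,0],[0,0,0,0]]]' -1 30
```

```text
t: 8.75
eef_pos: [0.5925, 0.1027, 0.108]
tcp_rot: [0.001, -0.173, 0.985, -0.0]
ft_force: [-1.9, -1.4, 5.0]
grip_width: 0.631
grip_force: 30.4
```

```bash
python3 -m handwheel '[[[0.006,0,-0.008,0],[0.012,0,-0.017,0],[0.02,0,-0.029,0],[0.029,0,-0.041,0],[0.04,0,-0.057,0],[0.046,0,-0.075,0],[0.05,0,-0.1,0],[0.05,0,-0.1,0]]]' && python3 - <<'E'
from h import *
s=get_state(); print(s['eef_pos'],s['ft_force'],s['tcp_rot'])
im,d,p=cap('side','s3'); cv2.imwrite('pics/s3c.png',cv2.resize(im[60:240,150:400],None,fx=3,fy=3,interpolation=cv2.INTER_CUBIC)[...,::-1])
E
```

```text
t: 9.55
eef_pos: [0.5455, 0.0861, 0.2102]
tcp_rot: [0.003, -0.173, 0.985, 0.0]
ft_force: [1.1, -0.3, -3.3]
grip_width: 0.63
grip_force: 32.6
[0.5455349  0.08607902 0.21019939] [ 1.08466858 -0.25593233 -3.26907035] [ 2.97094912e-03 -1.72824304e-01  9.84948087e-01  4.47170612e-04]
```

View pics/s3c.png

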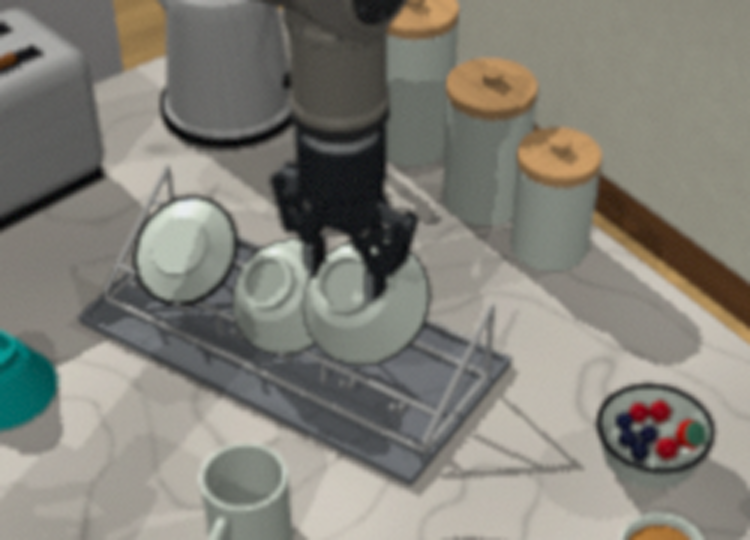

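The side crop shows the right bowl lifted clear of the rack and still tilted. I'll carry it to free worktop and roll it level on its low edge.

```bash
python3 -m handwheel '[[[0.03,-0.028,0,0],[0.06,-0.056,0,0],[0.09,-0.084,0,0],[0.12,-0.112,0,0],[0.143,-0.131,0.01,0],[0.143,-0.131,0.05,0],[0.143,-0.131,0.09,0],[0.143,-0.131,0.11,0]]]' && python3 -m handwheel '[[[0,0,0.005,0],[0,0,0.01,0],[0,0,0.015,0],[0,0,0.018,0],[0,0,0.018,0]]]'
```

```text
t: 10.4
eef_pos: [0.4518, -0.0857, 0.0931]
tcp_rot: [-0.002, -0.173, 0.985, 0.001]
ft_force: [-0.3, -0.5, -2.3]
grip_width: 0.633
grip_force: 32.9
t: 10.9
eef_pos: [0.4551, -0.0857, 0.0786]
tcp_rot: [0.0, -0.173, 0.985, -0.0]
ft_force: [0.5, 0.5, -3.0]
grip_width: 0.633
grip_force: 32.9
```

```bash
python3 -m handwheel '[[[0,0,0.003,0],[-0.005,0,0.0045,0],[-0.01,0,0.006,0],[-0.015,0,0.0085,0],[-0.02,0,0.011,0],[-0.025,0,0.014,0],[-0.03,0,0.017,0],[-0.033,0,0.0195,0]]]' - 20 && python3 -m handwheel '[[[-0.003,0,0.003,0],[-0.006,0,0.006,0],[-0.008,0,0.008,0],[-0.008,0,0.009,0],[-0.008,0,0.009,0]]]' && python3 - <<'E'
from h import *
im,d,p=cap('side','s4'); cv2.imwrite('pics/s4c.png',cv2.resize(im[140:340,170:420],None,fx=3,fy=3,interpolation=cv2.INTER_CUBIC)[...,::-1])
E
```

```text
t: 11.7
eef_pos: [0.488, -0.074, 0.0591]
tcp_rot: [0.002, -0.173, 0.985, -0.0]
ft_force: [4.3, 2.6, 5.6]
grip_width: 0.634
grip_force: 34.7
t: 12.2
eef_pos: [0.4962, -0.071, 0.0504]
tcp_rot: [0.002, -0.173, 0.985, -0.0]
ft_force: [6.1, 2.6, 6.4]
grip_width: 0.631
grip_force: 36.5
```

View pics/s4c.png

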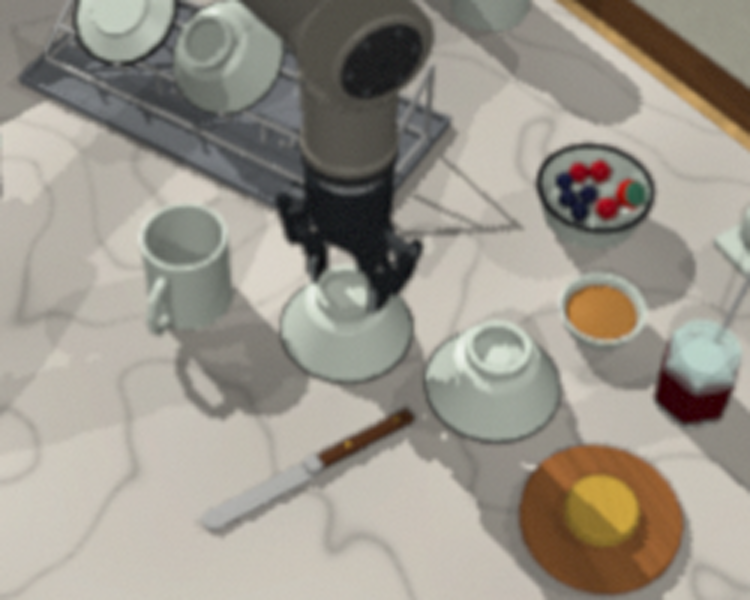

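The side crop shows the bowl nearly level upside down on the worktop at (345,325), the base bowl's foot clear at (498,350), and the lid flat on the board at (602,510). I'll press lightly, release, and look from above.

```bash
python3 -m handwheel '[[[-0.002,0,0.002,0],[-0.003,0,0.003,0],[-0.003,0,0.003,0]]]' && python3 -m handwheel '[[[0,0,0,0],[0,0,0,0],[0,0,0,0],[0,0,0,0],[0,0,-0.03,0],[0.02,0.0,-0.07,0],[0.03,-0.03,-0.11,0],[0.03,-0.07,-0.15,0]]]' 1 && python3 -m handwheel '[[[0,0,-0.04,4],[0,0,-0.04,4],[0,0,-0.04,4],[0,0,-0.04,4]]]' && cat >> h.py <<'E'
def rim(name,c,z=0.001,r0=.062,th=25):
    im,d,p=load(name); g=cv2.cvtColor(im,cv2.COLOR_RGB2GRAY)
    P=cast(np.stack(np.meshgrid(range(560),range(420)),-1).reshape(-1,2),p,z); c=np.array(c)
    bh=cv2.morphologyEx(g,cv2.MORPH_BLACKHAT,np.ones((9,9),np.uint8)).reshape(-1)
    for t in (.014,.008,.005,.003):
        r=np.hypot(*(P[:,:2]-c).T); m=(abs(r-r0)<t)&(bh>th); c,R=circ(P[m])
    return c.round(4),round(R,4),m.sum()
def foot(name,c,z=.06):
    im,d,p=load(name); g=cv2.cvtColor(im,cv2.COLOR_RGB2GRAY); ed=cv2.Canny(cv2.GaussianBlur(g,(3,3),0),15,35).reshape(-1)>0
    P=cast(np.stack(np.meshgrid(range(560),range(420)),-1).reshape(-1,2),p,z); c=np.array(c)
    for t in (.006,.004,.0025,.0025):
        r=np.hypot(*(P[:,:2]-c).T); m=(abs(r-.028)<t)&ed; c,R=circ(P[m])
    return c.round(4),round(R,4),m.sum()
E
python3 - <<'E'
from h import *
cap('wrist','w3'); print(get_state()['eef_pos'],get_state()['t'])
for c in ((.50,-.07),(.561,-.2015)): print(rim('w3',c),foot('w3',c))
E
```

```text
t: 12.55
eef_pos: [0.4973, -0.0706, 0.0489]
tcp_rot: [0.001, -0.173, 0.985, 0.0]
ft_force: [-4.4, 2.8, 29.6]
grip_width: 0.631
grip_force: 40.3
t: 13.35
eef_pos: [0.4883, -0.1418, 0.1927]
tcp_rot: [-0.001, -0.174, 0.985, 0.001]
ft_force: [2.0, -0.1, -0.7]
grip_width: 0.999
grip_force: 0.0
t: 13.75
eef_pos: [0.4897, -0.1418, 0.2313]
tcp_rot: [-0.0, 0.001, 1.0, 0.0]
ft_force: [-0.6, 0.8, -1.1]
grip_width: 0.998
grip_force: 0.0
[ 0.48962534 -0.14173146  0.23108096] 13.8
(array([ 0.4951, -0.0712]), np.float64(0.0617), np.int64(590)) (array([ 0.5005, -0.0684]), np.float64(0.0283), np.int64(254))
(array([ 0.5619, -0.2018]), np.float64(0.0618), np.int64(543)) (array([ 0.5615, -0.2019]), np.float64(0.028), np.int64(204))
```

View pics/w3.png

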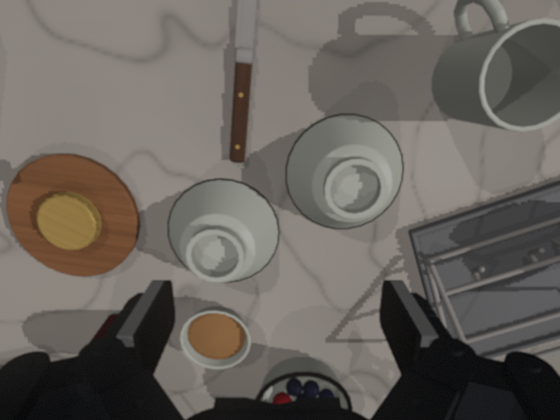

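The wrist view shows bowl 1 at (345,171) with its foot at (353,190), and the base bowl at (223,231) with its foot at (214,256). Bowl 1's foot and rim centres disagree by 6 mm, so I'll check its tilt numerically.

```bash
python3 - <<'E'
from h import *
for nm in ('top','side'): cap(nm,nm+'5')
for nm in ('w3','top5','side5'):
    im,d,p=load(nm); C=cloud(d,p).reshape(-1,3)
    for lab,c in (('bowl1',(.497,-.070)),('base',(.5617,-.2018))):
        r=np.hypot(*(C[:,:2]-c).T); q=C[(r<.05)&(C[:,2]>.054)&(C[:,2]<.075)]
        if len(q)>10:
            A=np.c_[q[:,:2]-q[:,:2].mean(0),np.ones(len(q))]; s=np.linalg.lstsq(A,q[:,2],rcond=None)[0]
            print(nm,lab,'top pts',len(q),q.mean(0).round(4),'slope deg',np.degrees(s[:2]).round(1))
        # cone shells: centre vs height
        for z0,z1 in ((.012,.02),(.02,.03),(.03,.04)):
            q=C[(r<.07)&(C[:,2]>z0)&(C[:,2]<z1)]
            if len(q)>40: print('   ',z0,*circ(q),len(q))
    for c in ((.497,-.070),(.5617,-.2018)):
        print(nm,'rim',rim(nm,c),'foot',foot(nm,c))
E
```

```text
w3 bowl1 top pts 1179 [ 0.4942 -0.0715  0.0596] slope deg [-0.2 -0.1]
    0.012 [ 0.49479163 -0.07177474] 0.05325267037959227 1058
    0.02 [ 0.49477067 -0.07180458] 0.04838352503772829 1240
    0.03 [ 0.49469966 -0.07182966] 0.042950441901970005 1232
w3 base top pts 1077 [ 0.5603 -0.2021  0.0594] slope deg [0.2 0. ]
    0.012 [ 0.56122272 -0.20219454] 0.0532043975627224 923
    0.02 [ 0.56119635 -0.20221444] 0.048290264292516434 1117
    0.03 [ 0.56130081 -0.20228613] 0.04289261403703193 1057
w3 rim (array([ 0.4951, -0.0712]), np.float64(0.0617), np.int64(590)) foot (array([ 0.4982, -0.0679]), np.float64(0.0282), np.int64(236))
w3 rim (array([ 0.5619, -0.2018]), np.float64(0.0618), np.int64(543)) foot (array([ 0.5616, -0.2019]), np.float64(0.028), np.int64(203))
top5 bowl1 top pts 71 [ 0.4897 -0.0668  0.0602] slope deg [1.  0.8]
    0.012 [ 0.49285196 -0.07202235] 0.053673700616124545 119
    0.02 [ 0.49270492 -0.07245409] 0.048455000178103336 133
    0.03 [ 0.49234698 -0.07200448] 0.04271952011582147 118
top5 rim (array([ 0.4925, -0.0716]), np.float64(0.0616), np.int64(119)) foot (
[... 270 characters left out ...]
    0.012 [ 0.49421388 -0.07154561] 0.0532968233179501 147
    0.02 [ 0.49465089 -0.07134774] 0.04882099097041782 197
    0.03 [ 0.49473744 -0.07154681] 0.042727789861607 173
side5 base top pts 144 [ 0.5614 -0.2017  0.0597] slope deg [-0.5 -0.4]
    0.012 [ 0.56233686 -0.20102189] 0.0539100368738147 179
    0.02 [ 0.56194788 -0.20133182] 0.04864002795932081 194
    0.03 [ 0.56186573 -0.20157678] 0.0431310207044428 169
side5 rim (array([ 0.4953, -0.0704]), np.float64(0.0616), np.int64(152)) foot (array([ 0.4975, -0.068 ]), np.float64(0.0292), np.int64(33))
side5 rim (array([ 0.5625, -0.2003]), np.float64(0.0617), np.int64(185)) foot (array([ 0.5633, -0.1992]), np.float64(0.029), np.int64(49))
```

```bash
python3 -m handwheel '[[[-0.005,0.045,0.02,0],[-0.005,0.07,0.06,0],[-0.005,0.07,0.11,0],[-0.005,0.07,0.15,0],[-0.005,0.07,0.175,0],[-0.005,0.07,0.182,0],[-0.005,0.07,0.182,0],[-0.005,0.07,0.182,0]]]'
```

```text
t: 14.7
eef_pos: [0.496, -0.072, 0.0505]
tcp_rot: [0.001, 0.001, 1.0, -0.0]
ft_force: [0.6, -0.2, 0.4]
grip_width: 0.997
grip_force: 0.0
```

```bash
python3 -m handwheel '[[[0.001,0,0.001,0],[0.001,0,0.001,0],[0.001,0,0.001,0],[0.001,0,0.001,0],[0.001,0,0.001,0],[0.001,0,0.001,0]]]' -1 35 && python3 -m handwheel '[[[0,0,-0.015,0],[0,0,-0.05,0],[0,0,-0.09,0],[0,0,-0.1,0],[0,0,-0.1,0]]]' && python3 - <<'E'
from h import *
cap('side','s6'); im,d,p=load('s6'); C=cloud(d,p).reshape(-1,3); s=get_state(); print(s['eef_pos'])
c=s['eef_pos'][:2]; r=np.hypot(*(C[:,:2]-c).T)
for z0,z1 in ((.112,.12),(.12,.13),(.13,.138)):
    q=C[(r<.07)&(C[:,2]>z0)&(C[:,2]<z1)]; print(z0,*circ(q),len(q))
E
```

```text
t: 15.3
eef_pos: [0.4947, -0.0717, 0.0498]
tcp_rot: [0.001, 0.001, 1.0, 0.0]
ft_force: [-3.0, 0.2, 9.4]
grip_width: 0.636
grip_force: 35.0
t: 15.8
eef_pos: [0.4951, -0.0718, 0.15]
tcp_rot: [0.002, 0.001, 1.0, 0.0]
ft_force: [-0.8, 0.6, -2.8]
grip_width: 0.629
grip_force: 38.3
[ 0.4939217  -0.07158284  0.14845663]
0.112 [ 0.49503051 -0.07202558] 0.052816481831877204 187
0.12 [ 0.49509833 -0.07210284] 0.04801436567279778 192
0.13 [ 0.49515089 -0.07169342] 0.04332222324621329 150
```

```bash
python3 -m handwheel '[[[-0.02,-0.04,0,0],[-0.043,-0.085,0,0],[-0.06,-0.12,0,0],[-0.0665,-0.1305,0,0],[-0.0665,-0.1305,0.02,0],[-0.0665,-0.1305,0.045,0],[-0.0665,-0.1305,0.06,0],[-0.0665,-0.1305,0.065,0]]]' && python3 -m handwheel '[[[0,0,0.005,0],[0,0,0.01,0],[0,0,0.014,0],[0,0,0.016,0],[0,0,0.016,0]]]'
```

```text
t: 16.65
eef_pos: [0.5582, -0.2011, 0.0803]
tcp_rot: [-0.003, 0.0, 1.0, 0.001]
ft_force: [-1.1, 0.1, -3.5]
grip_width: 0.632
grip_force: 38.4
t: 17.15
eef_pos: [0.5605, -0.2024, 0.0675]
tcp_rot: [0.0, 0.001, 1.0, -0.0]
ft_force: [-0.1, -0.3, -3.2]
grip_width: 0.634
grip_force: 38.4
```

```bash
python3 -m handwheel '[[[0,0,0.0015,0],[0,0,0.002,0],[0,0,0.002,0]]]'
```

```text
t: 17.45
eef_pos: [0.5608, -0.2025, 0.0669]
tcp_rot: [0.001, 0.001, 1.0, 0.0]
ft_force: [-3.7, 2.0, 7.9]
grip_width: 0.63
grip_force: 39.4
```

```bash
python3 -m handwheel '[[[0,0,0,0],[0,0,0,0],[0,0,0,0],[0,0,0,0],[0,0,-0.03,0],[0.02,0.0,-0.07,0],[0.05,0,-0.12,0],[0.06,0,-0.17,0]]]' 1 && python3 -m handwheel '[[[0,0.01,0,0],[0,0.01,0,0],[0,0.01,0,0]]]' && cat >> h.py <<'E'
def shells(name,c,zb):
    im,d,p=load(name); C=cloud(d,p).reshape(-1,3); r=np.hypot(*(C[:,:2]-np.array(c)).T)
    for a,b in ((.012,.02),(.02,.03),(.03,.04)):
        q=C[(r<.07)&(C[:,2]>zb+a)&(C[:,2]<zb+b)]
        if len(q)>40:
            cc,R=circ(q); print(name,a,cc.round(4),R.round(4),len(q))
    q=C[(r<.035)&(C[:,2]>zb+.054)&(C[:,2]<zb+.068)]; A=np.c_[q[:,:2]-q[:,:2].mean(0),np.ones(len(q))]; print('top',q.mean(0).round(4),np.degrees(np.linalg.lstsq(A,q[:,2],rcond=None)[0][:2]).round(2))
E
python3 - <<'E'
from h import *
cap('wrist','w7'); print(get_state()['t'],get_state()['eef_pos']); shells('w7',(.5612,-.2022),.017); print(rim('w7',(.5612,-.2022)),rim('w7',(.5612,-.2022),.017))
E
```

```text
t: 18.25
eef_pos: [0.4998, -0.2024, 0.2273]
tcp_rot: [-0.002, 0.001, 1.0, 0.0]
ft_force: [0.6, -0.3, -0.1]
grip_width: 0.997
grip_force: 0.0
t: 18.55
eef_pos: [0.5023, -0.1918, 0.2259]
tcp_rot: [-0.001, 0.0, 1.0, 0.0]
ft_force: [1.2, 0.4, -0.2]
grip_width: 1.003
grip_force: 0.0
18.6 [ 0.5021684  -0.19202679  0.22551353]
w7 0.012 [ 0.5608 -0.203 ] 0.0531 1021
w7 0.02 [ 0.5608 -0.203 ] 0.0483 1219
w7 0.03 [ 0.5608 -0.203 ] 0.0428 1204
top [ 0.56   -0.2031  0.0764] [0.01 0.1 ]
(array([ 0.5671, -0.2028]), np.float64(0.064), np.int64(506)) (array([ 0.5609, -0.2024]), np.float64(0.0622), np.int64(900))
```

The first bowl is nested level, within about 1 mm of centre. Now the middle bowl.

```bash
python3 -m handwheel '[[[-0.005,0.047,-0.02,0],[-0.01,0.095,-0.03,0],[-0.015,0.14,-0.03,-1],[-0.02,0.19,-0.03,-2],[-0.025,0.235,-0.03,-3],[-0.03,0.28,-0.03,-4],[-0.035,0.325,-0.03,-4],[-0.043,0.365,-0.03,-4]]]' && python3 - <<'E'
from h import *
s=get_state(); e=s['eef_pos']; d=np.array([.5449,.2266,.105])-e; a=np.radians(20)
print(e,s['tcp_rot'],'tx',-np.cos(a)*d[0]-np.sin(a)*d[1],'ty',-np.sin(a)*d[0]+np.cos(a)*d[1],'tz',-d[2])
E
```

```text
t: 19.4
eef_pos: [0.5454, 0.1748, 0.255]
tcp_rot: [-0.002, -0.174, 0.985, -0.0]
ft_force: [0.2, -1.0, -0.6]
grip_width: 1.002
grip_force: 0.0
[0.54542042 0.17477142 0.2549812 ] [-1.53289736e-03 -1.73613002e-01  9.84812750e-01 -1.54190700e-04] tx -0.017237383457075716 ty 0.04888092401297649 tz 0.14998120163479717
```

```bash
python3 -m handwheel '[[[-0.018,0.045,0,0],[-0.018,0.05,0.04,0],[-0.018,0.05,0.085,0],[-0.018,0.05,0.12,0],[-0.018,0.05,0.14,0],[-0.018,0.05,0.149,0],[-0.018,0.05,0.149,0],[-0.018,0.05,0.149,0]]]'
```

```text
t: 20.2
eef_pos: [0.5465, 0.2258, 0.1082]
tcp_rot: [0.0, -0.173, 0.985, 0.0]
ft_force: [-0.5, -0.2, 1.0]
grip_width: 0.999
grip_force: 0.0
```

```bash
python3 -m handwheel '[[[0.001,0,0.002,0],[0.001,0,0.002,0]]]' && python3 -m handwheel '[[[0,0,0,0],[0,0,0,0],[0,0,0,0],[0,0,0,0],[0,0,0,0],[0,0,0,0]]]' -1 30
```

```text
t: 20.4
eef_pos: [0.5454, 0.2256, 0.1067]
tcp_rot: [0.001, -0.173, 0.985, 0.0]
ft_force: [-0.3, -0.3, 0.1]
grip_width: 0.999
grip_force: 0.0
t: 21.0
eef_pos: [0.5449, 0.2252, 0.1064]
tcp_rot: [-0.0, -0.173, 0.985, 0.0]
ft_force: [-2.8, -0.9, 6.5]
grip_width: 0.636
grip_force: 30.7
```

```bash
python3 -m handwheel '[[[0.006,0,-0.008,0],[0.012,0,-0.017,0],[0.02,0,-0.029,0],[0.029,0,-0.041,0],[0.04,0,-0.057,0],[0.046,0,-0.075,0],[0.05,0,-0.1,0],[0.05,0,-0.1,0]]]' && python3 - <<'E'
from h import *
s=get_state(); e=s['eef_pos']; d=np.array([.456,-.086,.1])-e; a=np.radians(20)
print(e,s['ft_force'],'tx',-np.cos(a)*d[0]-np.sin(a)*d[1],'ty',-np.sin(a)*d[0]+np.cos(a)*d[1],'tz',-d[2])
E
```

```text
t: 21.8
eef_pos: [0.499, 0.2089, 0.2098]
tcp_rot: [0.003, -0.173, 0.985, 0.001]
ft_force: [0.8, 0.1, -2.9]
grip_width: 0.633
grip_force: 32.7
[0.49897284 0.20887297 0.20978775] [ 0.84242147  0.09605027 -2.87247561] tx 0.14123375380132802 ty -0.2623923791696933 tz 0.10978775068468513
```

```bash
python3 -m handwheel '[[[0.02,-0.038,0,0],[0.041,-0.076,0,0],[0.062,-0.115,0,0],[0.083,-0.154,0,0],[0.104,-0.193,0,0],[0.124,-0.23,0,0],[0.141,-0.262,0,0],[0.141,-0.262,0,0]]]' && python3 -m handwheel '[[[0,0,0.03,0],[0,0,0.07,0],[0,0,0.1,0],[0,0,0.115,0],[0,0,0.125,0],[0,0,0.13,0],[0,0,0.13,0]]]'
```

```text
t: 22.6
eef_pos: [0.4528, -0.0914, 0.2056]
tcp_rot: [-0.001, -0.169, 0.986, -0.001]
ft_force: [0.7, 0.2, -1.8]
grip_width: 0.63
grip_force: 32.7
t: 23.3
eef_pos: [0.4548, -0.0858, 0.0757]
tcp_rot: [-0.0, -0.173, 0.985, 0.0]
ft_force: [-0.7, -0.0, -2.1]
grip_width: 0.635
grip_force: 32.7
```

Same arc to level it, as before.

```bash
python3 -m handwheel '[[[0,0,0.001,0],[-0.005,0,0.0025,0],[-0.01,0,0.004,0],[-0.015,0,0.0065,0],[-0.02,0,0.009,0],[-0.025,0,0.012,0],[-0.03,0,0.015,0],[-0.033,0,0.0175,0]]]' - 20 && python3 -m handwheel '[[[-0.003,0,0.003,0],[-0.006,0,0.006,0],[-0.008,0,0.008,0],[-0.008,0,0.009,0],[-0.01,0,0.01,0],[-0.01,0,0.01,0]]]'
```

```text
t: 24.1
eef_pos: [0.4895, -0.0739, 0.0595]
tcp_rot: [0.003, -0.173, 0.985, -0.0]
ft_force: [3.3, 1.7, 5.5]
grip_width: 0.632
grip_force: 34.8
t: 24.7
eef_pos: [0.4995, -0.0703, 0.0497]
tcp_rot: [0.004, -0.174, 0.985, -0.0]
ft_force: [5.1, 3.1, 7.2]
grip_width: 0.635
grip_force: 36.0
```

```bash
python3 -m handwheel '[[[-0.001,0,0.001,0],[-0.002,0,0.002,0],[-0.002,0,0.002,0]]]' && python3 -m handwheel '[[[0,0,0,0],[0,0,0,0],[0,0,0,0],[0,0,0,0],[0,0,-0.03,0],[0.02,0.0,-0.07,0],[0.03,-0.03,-0.11,0],[0.03,-0.07,-0.15,0]]]' 1 && python3 -m handwheel '[[[0,0,-0.04,4],[0,0,-0.04,4],[0,0,-0.04,4],[0,0,-0.04,4]]]' && python3 - <<'E'
from h import *
cap('wrist','w8'); print(get_state()['t'],get_state()['eef_pos']); shells('w8',(.497,-.071),0); shells('w8',(.5612,-.2022),.017)
E
```

```text
t: 25.0
eef_pos: [0.5011, -0.0695, 0.0477]
tcp_rot: [0.003, -0.174, 0.985, -0.0]
ft_force: [4.6, 2.9, 6.2]
grip_width: 0.632
grip_force: 36.4
t: 25.8
eef_pos: [0.4892, -0.1418, 0.1925]
tcp_rot: [-0.001, -0.174, 0.985, 0.001]
ft_force: [1.9, -0.2, -0.0]
grip_width: 1.001
grip_force: 0.0
t: 26.2
eef_pos: [0.4906, -0.1417, 0.231]
tcp_rot: [-0.0, 0.001, 1.0, 0.0]
ft_force: [-0.6, -0.4, -1.1]
grip_width: 1.003
grip_force: 0.0
26.25 [ 0.49054071 -0.14164762  0.23078238]
w8 0.012 [ 0.5029 -0.069 ] 0.0532 1050
w8 0.02 [ 0.5029 -0.069 ] 0.0483 1220
w8 0.03 [ 0.5029 -0.0689] 0.043 1199
top [ 0.5022 -0.0689  0.0596] [-0.11 -0.12]
w8 0.012 [ 0.5609 -0.203 ] 0.0532 1006
w8 0.02 [ 0.5609 -0.203 ] 0.0483 1194
w8 0.03 [ 0.5608 -0.203 ] 0.0429 1158
top [ 0.56   -0.2029  0.0763] [ 0.1  -0.14]
```

```bash
python3 -m handwheel '[[[-0.0125,0.045,0.02,0],[-0.0125,0.0725,0.06,0],[-0.0125,0.0725,0.11,0],[-0.0125,0.0725,0.15,0],[-0.0125,0.0725,0.175,0],[-0.0125,0.0725,0.182,0],[-0.0125,0.0725,0.182,0],[-0.0125,0.0725,0.182,0]]]' && python3 -m handwheel '[[[0,0,0,0],[0,0,0,0],[0,0,0,0],[0,0,0,0],[0,0,0,0],[0,0,0,0]]]' -1 35
```

```text
t: 27.05
eef_pos: [0.5044, -0.0694, 0.05]
tcp_rot: [0.001, 0.001, 1.0, -0.0]
ft_force: [0.1, -0.4, 0.9]
grip_width: 0.996
grip_force: 0.0
t: 27.65
eef_pos: [0.5044, -0.0691, 0.0505]
tcp_rot: [0.001, 0.001, 1.0, 0.0]
ft_force: [-1.9, 0.5, 9.1]
grip_width: 0.633
grip_force: 34.9
```

```bash
python3 -m handwheel '[[[0,0,-0.015,0],[0,0,-0.05,0],[0,0,-0.09,0],[0,0,-0.12,0],[0,0,-0.12,0],[0,0,-0.12,0]]]' && python3 - <<'E'
from h import *
cap('side','s9'); print(get_state()['eef_pos']); shells('s9',(.5035,-.069),.12)
E
python3 -m handwheel '[[[-0.02,-0.045,0,0],[-0.04,-0.09,0,0],[-0.055,-0.125,0,0],[-0.058,-0.134,0,0],[-0.058,-0.134,0.03,0],[-0.058,-0.134,0.055,0],[-0.058,-0.134,0.068,0],[-0.058,-0.134,0.068,0]]]'
```

```text
t: 28.25
eef_pos: [0.5034, -0.069, 0.1693]
tcp_rot: [0.001, 0.0, 1.0, 0.0]
ft_force: [-0.3, 0.5, -2.9]
grip_width: 0.629
grip_force: 38.1
[ 0.50260241 -0.06895293  0.16826531]
s9 0.012 [ 0.5014 -0.0694] 0.0524 182
s9 0.02 [ 0.5015 -0.0694] 0.0473 210
s9 0.03 [ 0.5016 -0.069 ] 0.042 176
top [ 0.4934 -0.0632  0.1797] [0.42 1.03]
t: 29.1
eef_pos: [0.559, -0.202, 0.098]
tcp_rot: [-0.003, 0.0, 1.0, 0.001]
ft_force: [-0.4, -0.9, -2.0]
grip_width: 0.629
grip_force: 38.2
```

```bash
python3 -m handwheel '[[[0,0,0.005,0],[0,0,0.01,0],[0,0,0.014,0],[0,0,0.016,0],[0,0,0.016,0]]]'
```

```text
t: 29.6
eef_pos: [0.5613, -0.2032, 0.085]
tcp_rot: [0.0, 0.001, 1.0, 0.0]
ft_force: [-0.5, 0.3, -2.0]
grip_width: 0.626
grip_force: 38.2
```

```bash
python3 -m handwheel '[[[0,0,0.001,0],[0,0,0.002,0],[0,0,0.002,0]]]'
```

```text
t: 29.9
eef_pos: [0.5615, -0.2034, 0.0846]
tcp_rot: [0.0, 0.001, 1.0, 0.0]
ft_force: [-4.8, 2.2, 10.7]
grip_width: 0.63
grip_force: 39.4
```

```bash
python3 -m handwheel '[[[0,0,0,0],[0,0,0,0],[0,0,0,0],[0,0,0,0],[0,0,-0.03,0],[0.02,0.0,-0.07,0],[0.05,0,-0.12,0],[0.06,0,-0.16,0]]]' 1 && python3 -m handwheel '[[[0,0.01,0,0],[0,0.01,0,0],[0,0.01,0,0]]]' && python3 - <<'E'
from h import *
im,d,p=cap('wrist','w10'); print(get_state()['t']); shells('w10',(.5612,-.2022),.034)
for z,zb in ((0,'base'),(.017,'b1'),(.034,'b2')): print(zb,rim('w10',(.561,-.2028),z))
lid=ell(cv2.inRange(cv2.cvtColor(im,cv2.COLOR_RGB2HSV),(17,110,60),(32,255,255)),(0,0,260,300)); print('lid',circ(cast(lid,p,.025)))
C=cloud(d,p)[...,:]; m=np.zeros((420,560),np.uint8); cv2.fillPoly(m,[lid.reshape(-1,1,2).astype(np.int32)],1); print(np.percentile(C[m>0][:,2],[5,50,95]))
E
```

```text
t: 30.7
eef_pos: [0.4988, -0.2034, 0.2436]
tcp_rot: [-0.001, 0.001, 1.0, 0.0]
ft_force: [0.8, 0.7, 0.7]
grip_width: 0.995
grip_force: 0.0
t: 31.0
eef_pos: [0.5011, -0.1926, 0.242]
tcp_rot: [-0.001, 0.0, 1.0, 0.0]
ft_force: [-0.1, 0.7, -0.3]
grip_width: 1.002
grip_force: 0.0
31.05
w10 0.012 [ 0.56   -0.2038] 0.0531 1049
w10 0.02 [ 0.56   -0.2038] 0.0482 1241
w10 0.03 [ 0.5601 -0.2039] 0.0429 1196
top [ 0.5593 -0.2038  0.0934] [-0.12 -0.07]
base (array([ 0.5675, -0.2028]), np.float64(0.0627), np.int64(599))
b1 (array([ 0.5634, -0.2031]), np.float64(0.0625), np.int64(677))
b2 (array([ 0.5597, -0.2031]), np.float64(0.0624), np.int64(949))
lid (array([ 0.53930149, -0.35849444]), np.float64(0.03178314625800646))
[0.01696858 0.02456287 0.02611748]
```

```bash
python3 -c "
from cell import bot; print(bot.sign_off())"
```

```text
the job is handed in; nothing more can be done
None
```

I handed the job in at about 31 s: the lid lies flat on the board about 3 mm off its centre, both rack bowls are stacked level over the base bowl about 1 mm off-centre each, and nothing else was touched; sign-off returned no verdict.

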